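Tip the standing offcut into its bay on the planing board

ROBOT

A 6-joint arm with a two-finger parallel gripper is mounted at the origin on a cart in front of the work surface, level with it; the furniture and walls round the work are solid. World frame = base frame: x ahead of the robot, y to its left, z up, the work surface at z = 0. Lengths are in m, angles in rad, forces in N, time in s.
With the tool pointing down it reaches from about 0.35 to 0.975 m from the base axis. Payload 4.9 kg.
Tool frame: the origin (TCP) lies midway between the tips of the shut fingers; the grasp point (between the pads) lies ctrl.grip_depth behind it (ctrl.grip_depth is the distance from the TCP to the grasp point, in m); z points along the fingers, y is the line along which they close (so a half turn about z gives the same grasp; the last joint's range is limited). The gripper opens to 85 mm and grips with 20 to 120 N. Pads are 22 mm wide; open, the fingers measure 114 mm over their backs; the gripper's body (76 mm by 85 mm) begins 54 mm behind the grasp point. The pads swing forward as they close: fully open they stand 13 mm farther back than shut.
Start: joints at [-1.241, 0.053, 1.613, -0, 1.476, -0.119], TCP at [0.271, -0.563, 0.199] pointing down, gripper open.
Joint ranges: [-3.01, 3.01], [-1.01, 2.22], [0.06, 2.58], [-1.02, 4.17], [0.09, 2.62], [-3.14, 3.14]. Speed limits (rad/s): [2.57, 2.57, 3.14, 3.14, 3.14, 3.14].

INTERFACE

Orientations are given as a rotation vector (axis times angle).
In Python, from station import ctrl, get_image, camera_model gives the robot as it stands. The module is installed in compiled form; this text tells all that it offers.
- The arm moves only by the shell command python3 -m crank 'ROWS' [FORCE]. ROWS is JSON, a list of rows, each a list of 7 numbers: the shift along the tool's x, y, z in mm, then the turn, a rotation vector about the tool's x, y, z in rad, then the opening, from -1 (shut) to 1 (fully open). A call has exactly 10 rows; each row shifts and turns the commanded pose from where the row before left it, along the tool's axes as they then stand; what a row does not reach is not made up. A row lasts 1/12 s, in which the tool goes at most 41.7 mm and 7.16 degrees, less where a joint would pass 70% of its speed; a pose out of reach is approached as far as the arm can. A call with a gripper value outside its range is refused whole. The fingers move at their own pace and stop on an object; FORCE is the grip in N (left out, the last holds). Time passes only in rows, so rows that do not move let the fingers close, or fill a call up. It gives the time, the measured TCP pose, the force, the opening and the grip force at its end, in the units of the state.
- ctrl.get_obs(): the state, without advancing time (a new reading comes with each control period).
- get_image(name): name is "side" or "top"; returns the picture (480x640x3 uint8, red, green, blue); there is no depth.
- camera_model(name): a dict with "vertical_fov" (degrees; the focal length in pixels is half the picture's height over the tangent of half this angle, whatever the lens; pixels are square), "cx", "cy" (the principal point, pixels), "R" (3x3) and "t" (3): a world point X has camera coordinates R X + t. Camera axes: x right, y down, z forward; pixel columns grow to the right and rows downward; lengths in m; the calibration is good to about 2 mm. A picture is of the moment at which its call begins. camera_model takes no time and is no camera call.
- ctrl.finish_job(): hands the job in; it is judged then, once.
The state is a dict: "t": time; "q": joint angles; "dq": joint speeds; "effort": joint torques, N m; "tool_pos": TCP position; "tool_rot": TCP orientation; "contact_force": force on the tool from outside, world axes, zero at the start; "wrist_torque": the same for the moment, N m; "opening": finger opening in m; "grip_force": force on a finger pad.
Only numpy, scipy, OpenCV 4.12 (cv2) and the standard library are available. Lean on these libraries where they do the work, as an engineer would, in place of code of your own. Each camera call takes 0.05 s, during which the arm holds its last target. There are 200 camera calls.

TASK

Two wooden offcuts stand on end at the open end of the two-bay planing board. With the fingers, push the taller one high up so that it tips over and falls by itself into the bay in front of it, then push it along the bay until its end rests against the board's stop. Do not lift it or lower it by hand, leave the shorter offcut standing where it is, and do not disturb the other things lying around.

Things in the scene. Friction and masses are not known exactly. Their poses are not given: they have to be found in the camera images.
- board: Plywood planing board, fixed to the worktop, 300 x 216 mm, base top 12 mm above the worktop. Origin on the worktop; x along the bays to the stop, y across, z up; base from x -165 to +135 mm. Three rails, 12 mm wide and 12 mm high, at y -102, 0, +102 mm, x -100 to +115 mm; the two bays between are 90 mm wide. The offcuts stand at x -165 to -100, one before each bay, either way round.
- stop_left (a point): Centre of the stop's inner face at the end of the bay whose centre line is board y = +51 mm, 19 mm above the base. The stop is a bar across the far end of the board, x = 115 to 135 mm, rising 22 mm above the base.
- stop_right (a point): The same at the end of the other bay, board y = -51 mm.
- long_offcut: Taller offcut of plain wood, 160 x 45 x 38 mm, 0.10 to 0.20 kg, loose, standing on end. x along its length (up as it stands), y across its 45 mm width, z through its 38 mm thickness (along the bay to the stop, within 0.06 rad). Origin at half length in the middle of the wide face that looks away from the bay (the face to push).
- long_centre (a point): Centre of the taller offcut.
- long_top (a point): Centre of the end face that is on top while it stands (leading end once it has fallen into the bay, some 25 to 65 mm short of the stop).
- long_foot (a point): Centre of the end face on which it stands (trailing end once it has fallen).
- short_offcut: The shorter, flat offcut, 95 x 60 x 19 mm, loose, standing on end before the other bay; to be left standing. Axes as for the taller one: x up, z along the bay; origin at half height in the middle of the face away from the bay.
- sander: Bystander: cork sanding block 66 x 112 x 28 mm, lying beyond the stop. Origin under its centre.
- driver: Bystander: screwdriver with yellow handle, 165 mm long, 26 mm thick, lying beside the board on the side farther from the robot. Origin under its centre.
- carpenter_pencil: Bystander: pencil 168 mm long, 8 mm thick, lying beside the board on the robot's side. Origin under its centre.
- nail_jar: Bystander: jar of nails, 69 mm across, 110 mm high, behind the board. Origin under its centre.
- glue: Bystander: glue bottle 41 x 62 mm, 200 mm high, behind the board. Origin under its centre.
- screw_jar: Bystander: jar of screws with a green lid, 67 mm across, 95 mm high, to the right of the board. Origin under its centre.
Things that resemble listed ones, but are neither listed nor needed, are in the scene too. What is shaped like the short_offcut but green or orange is not meant. What is shaped like the long_offcut but turquoise is not meant.

How it is judged:
On the way:
1. the taller offcut has fallen flat into the bay in front of it (angle between long_offcut's own x axis and vertical between 1.45 and 1.69 rad and height (world z) of long_centre below 0.038 m and x of long_centre in the frame of board above -0.06 m and ((y of long_centre in the frame of board between 0.015 and 0.087 m and y of short_offcut in the frame of board below 0 m) or (y of long_centre in the frame of board between -0.087 and -0.015 m and y of short_offcut in the frame of board above 0 m))), for 0.1 s.
At the end, for the whole second after the job is handed in: The taller offcut lies flat on the board between the rails of the bay before which it stood, at rest, its leading end at the stop (the middle of that end within 8 mm of the stop's face); the shorter offcut stands upright within 15 mm of where it was (all of step 1 and x of long_top in the frame of board between 0.107 and 0.12 m and linear speed of long_offcut below 0.02 m/s and angle between short_offcut's own x axis and vertical below 0.1 rad and distance of short_offcut from where it was at the start of the episode below 0.015 m); the robot touches nothing.
It fails at once if the taller offcut is lifted clear of the board (height (world z) of each of long_top, long_foot above 0.045 m).
It fails at once if the taller offcut is lowered by hand instead of falling by itself (angle between long_offcut's own x axis and vertical between 0.9 and 1.35 rad and contact force between the fingers and long_offcut above 1 N).
It fails at once if the shorter offcut is tipped or shoved (over 0.25 rad or 20 mm) (angle between short_offcut's own x axis and vertical above 0.25 rad or distance of short_offcut from where it was at the start of the episode above 0.02 m).
It fails at once if one of the other things lying around is disturbed (moved over 30 mm) (distance of any of sander, driver, carpenter_pencil, nail_jar, glue, screw_jar from where it was at the start of the episode above 0.03 m).
It also fails if it takes over 48 s, if anything falls off the work surface, if the arm or the gripper's body presses on something with over 40 N, if the wrist force passes 120 N, or if a joint passes its speed limit or range.

## Working session

There is one attempt and no reset: what is moved stays moved. The work goes in short steps, Python scripts to look and compute and a shell command to move; the robot and the scene stay as the last step left them, time stands still between calls to the robot, and variables do not carry over. Pictures are saved under pics/ and viewed, at most 10 in all, crops included, and the job is handed in when it is done.

```bash
mkdir -p pics
python3 - <<'E'
from station import ctrl,get_image,camera_model
import cv2
for n in("side","top"):
    cv2.imwrite(f"pics/{n}0.png",get_image(n)[:,:,::-1]); print(n,camera_model(n))
print(ctrl.get_obs(),ctrl.grip_depth)
E
```

```text
side {'vertical_fov': 55.67580704414562, 'cx': 315.4975599566436, 'cy': 236.5760027777732, 'R': array([[ 0.97312126, -0.22936116,  0.02069935],
       [-0.07782508, -0.41211909, -0.90780015],
       [ 0.2167447 ,  0.8817887 , -0.4188919 ]]), 't': array([-0.56423428,  0.12872086,  1.13771135])}
top {'vertical_fov': 53.599073683688864, 'cx': 307.912655984912, 'cy': 237.73130826225787, 'R': array([[-0.07381722, -0.99726109, -0.00461894],
       [-0.97208712,  0.0729866 , -0.22297891],
       [ 0.22270531, -0.01196967, -0.97481233]]), 't': array([-0.05233535,  0.57319064,  0.97396349])}
{'t': 0.1, 'q': array([-1.24096130e+00,  5.32751243e-02,  1.61418840e+00,  1.01782660e-05,
        1.47601742e+00, -1.19007018e-01]), 'dq': array([-6.93762310e-04, -8.02132571e-05, -2.02935787e-03,  1.18536604e-03,
        1.00163154e-03, -7.00083904e-04]), 'effort': array([ 7.38900126e-04, -3.94902062e+01, -3.71363211e+01, -1.04935145e-04,
        3.94169343e-03,  5.70657036e-06]), 'tool_pos': array([ 0.27099143, -0.56248234,  0.19777683]), 'tool_rot': array([-3.06097988e+00, -6.98716508e-01,  2.96087365e-04]), 'contact_force': array([-0.37239543, -0.41914856,  0.12076448]), 'wrist_torque': array([ 0.0220171 ,  0.02754246, -0.03758091]), 'grip_force': 0.0, 'opening': 0.08519452211646143} 0.0187
```

View pics/side0.png

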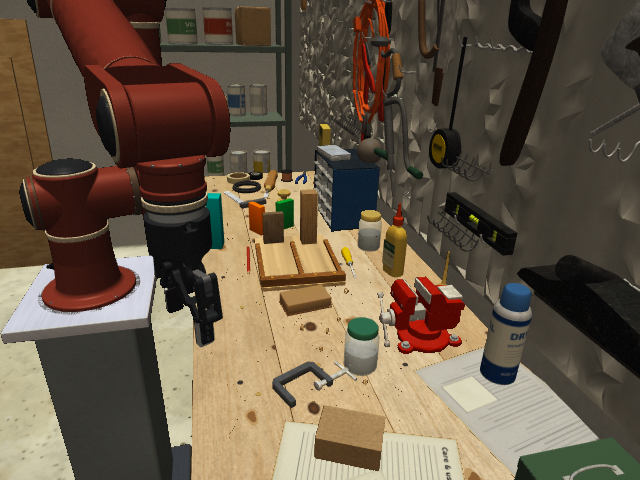

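View pics/top0.png

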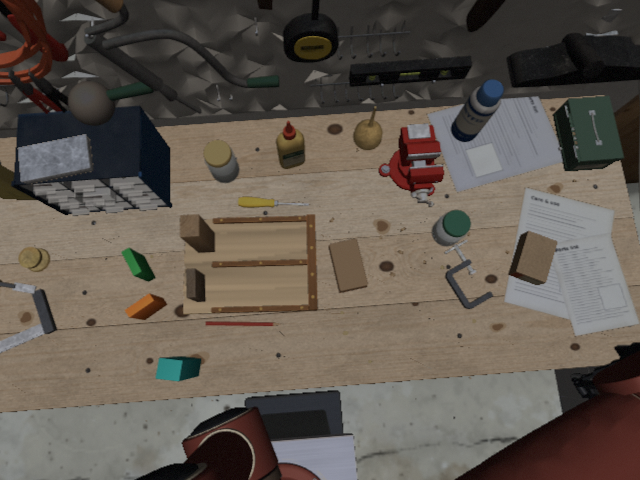

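The side view shows the taller plain offcut at (308,215) and the shorter one at (273,227). In the top view the board spans (183,215)-(316,313) with its stop on the right, at image x ≈ 312, so board x runs along world -y.

Candidates in the top view:
- **Tall:** plain wood at (197,232) or turquoise at (178,369). Plain wood is meant.
- **Short:** brown at (195,284), orange at (146,306) or green at (138,264). The brown one standing on the board is meant.

I'll confirm this in one enlarged crop.

```bash
python3 - <<'E'
import cv2
i=cv2.imread("pics/top0.png")[190:330,160:335]
cv2.imwrite("pics/crop0.png",cv2.resize(i,None,fx=4,fy=4,interpolation=cv2.INTER_CUBIC))
E
cat > h.py <<'E'
import numpy as np
from station import camera_model
def ray(n,u,v,z):
    c=camera_model(n);f=240/np.tan(np.radians(c["vertical_fov"])/2)
    d=c["R"].T@np.array([(u-c["cx"])/f,(v-c["cy"])/f,1]);o=-c["R"].T@c["t"]
    return o+d*(z-o[2])/d[2]
E
```

```text
(no output)
```

View pics/crop0.png

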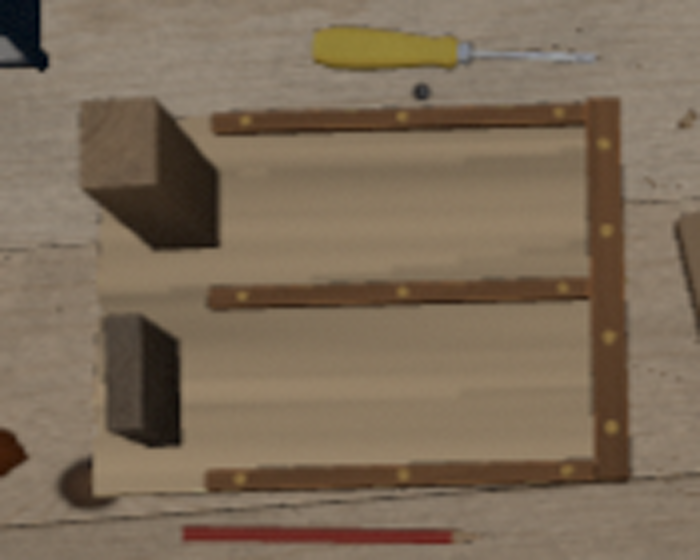

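The crop confirms it: the plain tall offcut stands before the far bay with its top face at crop (80-160, 98-188), and the short brown one stands before the near bay. The stop's inner face is at crop x ≈ 588.

Run:
```python
from h import *
P=lambda X,Y,z:ray("top",160+(X+.5)/4-.5,190+(Y+.5)/4-.5,z)
np.set_printoptions(precision=4,suppress=True)
for k,z,l in [("long top",.172,[(80,100),(155,98),(160,186),(84,188)]),("long foot",.012,[(218,245),(153,248)]),
 ("short top",.107,[(105,316),(138,314),(145,435),(109,432)]),("short foot",.012,[(181,445),(150,445)]),
 ("stop top",.034,[(586,98),(619,98),(628,480),(595,480)]),("rail c start",.024,[(207,298)]),("rail far",.024,[(212,124),(587,112)]),("rail near",.024,[(205,480),(594,470)]),("rail mid",.024,[(207,298),(590,289)]),
 ("glue top?",.2,[(518,-260)]),("driver",.013,[(312,47),(598,58)])]:
  print(k,[P(*p,z)[:2].round(4).tolist() for p in l])
a,b=P(207,298,.024),P(590,289,.024); e=(b-a)[:2];L=np.linalg.norm(e);e/=L;n=np.array([-e[1],e[0]])
print("L",L,"dir",e, "yaw from -y",np.arctan2(e[0],-e[1]))
o=a[:2]+e*.1
print("origin",o, "from far end", b[:2]-e*.115)
for p in [(80,100),(155,98),(160,186),(84,188)]:
  d=P(*p,.172)[:2]-o; print("long",d@e,d@n)
for p in [(105,316),(138,314),(145,435),(109,432)]:
  d=P(*p,.107)[:2]-o; print("short",d@e,d@n)
# joint: side view check of long top
print("side long top corners", ray("side",309,190,.172), "nail jar top", ray("top",218,153,.11),"cabinet edge",ray("top",168,160,.2),ray("top",170,160,.3))
```

```text
long top [[0.6089, 0.1562], [0.6072, 0.1191], [0.5623, 0.1177], [0.564, 0.1548]]
long foot [[0.565, 0.1207], [0.5661, 0.1579]]
short top [[0.5116, 0.162], [0.5114, 0.145], [0.4487, 0.1427], [0.4516, 0.1609]]
short foot [[0.4527, 0.1448], [0.454, 0.162]]
stop top [[0.63, -0.0952], [0.6286, -0.1139], [0.4132, -0.1022], [0.4145, -0.0843]]
rail c start [[0.5326, 0.1255]]
rail far [[0.6335, 0.1198], [0.6245, -0.0953]]
rail near [[0.4312, 0.1295], [0.4208, -0.0842]]
rail mid [[0.5326, 0.1255], [0.5216, -0.0894]]
glue top? [[0.7714, -0.0728]]
driver [[0.6788, 0.0621], [0.6596, -0.1042]]
L 0.21522022645238933 dir [-0.0509 -0.9987] yaw from -y -0.050873254762707695
origin [0.5275 0.0256] from far end [0.5275 0.0254]
long -0.13449237788917418 0.07473653768536476
long -0.09739418694344822 0.07486116874291222
long -0.0936743277837689 0.03007041162383501
long -0.13086848151675548 0.02996131328285987
short -0.1353596558577327 -0.022776978834549627
short -0.11833177946927072 -0.02213693623059748
short -0.11286755123139311 -0.08458665276822792
short -0.13126970952165518 -0.08263083927241979
side long top corners [0.5924 0.1518 0.172 ] nail jar top [0.7609 0.0871 0.11  ] cabinet edge [0.7141 0.1701 0.2   ] [0.6707 0.1378 0.3   ]
```

Run:
```python
from h import *
for p in [(171,160),(172,192),(70,213),(30,190)]: print(p,ray("top",*p,0).round(3))
from station import camera_model
# cabinet top front edge heights via both views: side top-right front corner / cabinet height
for n,p in [("side",(333,229)),("side",(380,226)),("side",(316,200))]: print(n,p,ray(n,*p,0).round(3))
```

```text
(171, 160) [0.8  0.22 0.  ]
(172, 192) [0.718 0.219 0.   ]
(70, 213) [0.684 0.46  0.   ]
(30, 190) [0.749 0.557 0.   ]
side (333, 229) [0.696 0.242 0.   ]
side (380, 226) [0.859 0.237 0.   ]
side (316, 200) [0.705 0.521 0.   ]
```

Run:
```python
import cv2
a=cv2.imread("pics/side0.png")[140:300,210:420];cv2.imwrite("pics/crop1.png",cv2.resize(a,None,fx=3.5,fy=3.5))
```

```text
(no output)
```

View pics/crop1.png

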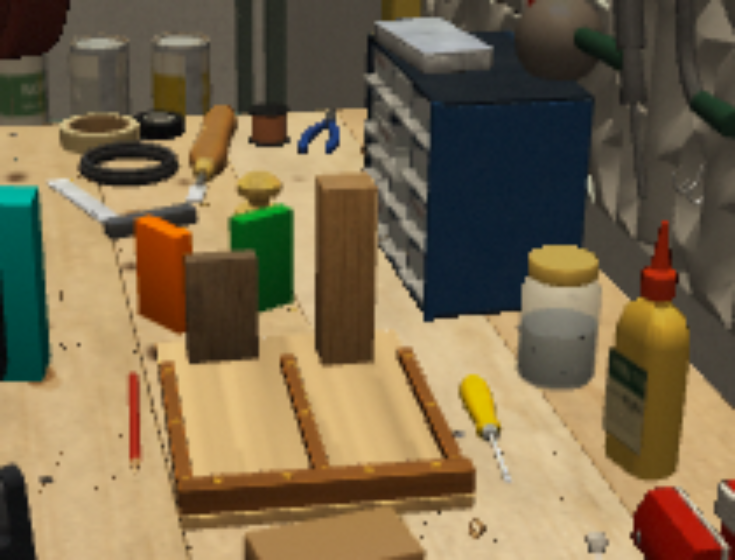

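The cabinet front is at x ≈ 0.70, y > 0.22, which leaves room behind the block. First I raise the tool, shut the fingers and turn so that tool -x points along the bay.

```bash
python3 -m crank '[[0,0,-12,0,0,-0.107,-1],[0,0,-12,0,0,-0.107,-1],[0,0,-12,0,0,-0.107,-1],[0,0,-12,0,0,-0.107,-1],[0,0,-12,0,0,-0.107,-1],[0,0,-12,0,0,-0.107,-1],[0,0,-12,0,0,-0.107,-1],[0,0,-12,0,0,-0.107,-1],[0,0,-12,0,0,-0.107,-1],[0,0,-12,0,0,-0.107,-1]]' 60
cat > d.py <<'E'
import sys
from h import *
from station import ctrl
from scipy.spatial.transform import Rotation as R
o=ctrl.get_obs();r=R.from_rotvec(o["tool_rot"])
E=np.array([-.0509,-.9987,0]);N=np.array([.9987,-.0509,0]);O=np.array([.5275,.0256,0])
print("t",o["t"],"pos",o["tool_pos"].round(4),"board",((o["tool_pos"]-O)@E).round(4),((o["tool_pos"]-O)@N).round(4),"q",o["q"].round(2),"f",o["contact_force"].round(1))
T=np.array([float(a) for a in sys.argv[1:4]]) # board x,y, world z
W=O+E*T[0]+N*T[1]+[0,0,T[2]]
print("to",W.round(4),"tool mm",(1000*r.inv().apply(W-o["tool_pos"])).round(1))
want=R.from_matrix(np.c_[-E,N,[0,0,-1]])
print("turn",(r.inv()*want).as_rotvec().round(3))
E
python3 d.py -.185 .052 .30
```

```text
t: 0.93
tool_pos: [0.2711, -0.5628, 0.3187]
tool_rot: [-2.272, -2.168, -0.001]
contact_force: [0.8, 0.5, -0.0]
opening: 0.0002
grip_force: 0.0
t 0.9333 pos [ 0.2711 -0.5628  0.3187] board 0.6007 -0.2261 q [-1.24  0.01  1.46  0.    1.67 -1.19] f [ 0.8  0.5 -0. ]
to [0.5888 0.2077 0.3   ] tool mm [784.5 281.5  19.5]
turn [-0.    -0.001  0.004]
```

```bash
for i in 1 2 ; do :; done
python3 -m crank '[[26,9.4,0,0,0,0,-1],[26,9.4,0,0,0,0,-1],[26,9.4,0,0,0,0,-1],[26,9.4,0,0,0,0,-1],[26,9.4,0,0,0,0,-1],[26,9.4,0,0,0,0,-1],[26,9.4,0,0,0,0,-1],[26,9.4,0,0,0,0,-1],[26,9.4,0,0,0,0,-1],[26,9.4,0,0,0,0,-1]]' >/dev/null
python3 -m crank '[[26,9.4,0,0,0,0,-1],[26,9.4,0,0,0,0,-1],[26,9.4,0,0,0,0,-1],[26,9.4,0,0,0,0,-1],[26,9.4,0,0,0,0,-1],[26,9.4,0,0,0,0,-1],[26,9.4,0,0,0,0,-1],[26,9.4,0,0,0,0,-1],[26,9.4,0,0,0,0,-1],[26,9.4,0,0,0,0,-1]]'
python3 d.py -.185 .052 .30
```

```text
t: 2.6
tool_pos: [0.486, -0.0521, 0.3184]
tool_rot: [-2.278, -2.163, 0.001]
contact_force: [1.0, -0.5, 0.1]
opening: -0.0002
grip_force: 0.0
t 2.6 pos [ 0.486  -0.0521  0.3184] board 0.0797 -0.0375 q [-0.26 -0.32  1.75 -0.    1.71 -0.21] f [ 1.  -0.5  0.1]
to [0.5888 0.2077 0.3   ] tool mm [264.8  89.2  18.4]
turn [-0.001 -0.    -0.001]
```

```bash
python3 -m crank '[[27,9,0,0,0,0,-1],[27,9,0,0,0,0,-1],[27,9,0,0,0,0,-1],[27,9,0,0,0,0,-1],[27,9,0,0,0,0,-1],[27,9,0,0,0,0,-1],[27,9,0,0,0,0,-1],[27,9,0,0,0,0,-1],[27,9,0,0,0,0,-1],[20,9,0,0,0,0,-1]]' >/dev/null
python3 d.py -.185 .052 .148
python3 - <<'E'
import cv2
from station import get_image
cv2.imwrite("pics/side1.png",get_image("side")[60:360:1,160:480,::-1].repeat(2,0).repeat(2,1))
E
```

```text
t 3.4333 pos [0.5894 0.2065 0.318 ] board -0.1838 0.0526 q [0.22 0.01 1.46 0.   1.67 0.27] f [ 0.6 -1.   0.2]
to [0.5888 0.2077 0.148 ] tool mm [  1.1  -0.4 170. ]
turn [-0.001 -0.     0.   ]
```

View pics/side1.png

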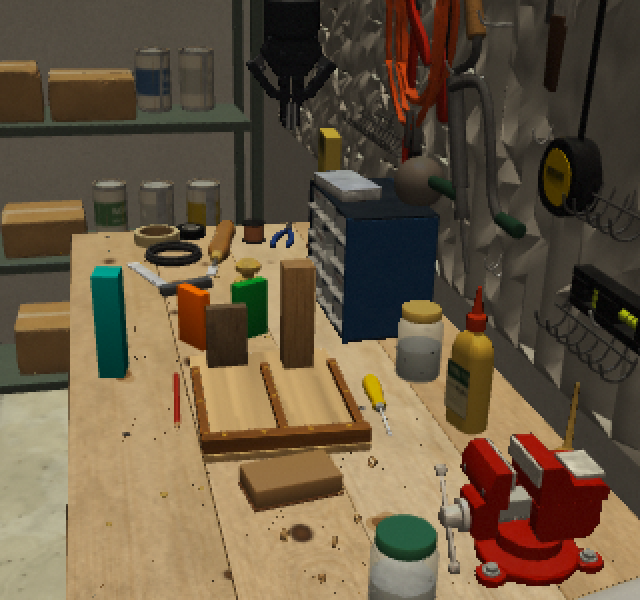

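The shut fingers are at crop (292,125), above and behind the tall block at (297,310), and the way down is clear. Now I lower them.

```bash
python3 -m crank '[[0,0,17,0,0,0,-1],[0,0,17,0,0,0,-1],[0,0,17,0,0,0,-1],[0,0,17,0,0,0,-1],[0,0,17,0,0,0,-1],[0,0,17,0,0,0,-1],[0,0,17,0,0,0,-1],[0,0,17,0,0,0,-1],[0,0,17,0,0,0,-1],[0,0,17,0,0,0,-1]]' >/dev/null
python3 -m crank '[[-3,0,0,0,0,0,-1],[-3,0,0,0,0,0,-1],[-3,0,0,0,0,0,-1],[-3,0,0,0,0,0,-1],[-3,0,0,0,0,0,-1],[-3,0,0,0,0,0,-1],[-3,0,0,0,0,0,-1],[-3,0,0,0,0,0,-1],[-3,0,0,0,0,0,-1],[-3,0,0,0,0,0,-1]]'
python3 d.py -.14 .052 .148
```

```text
t: 5.15
tool_pos: [0.5879, 0.1742, 0.149]
tool_rot: [2.278, 2.163, 0.0]
contact_force: [-0.2, -0.3, 0.5]
opening: 0.0002
grip_force: 0.0
t 5.15 pos [0.5879 0.1742 0.149 ] board -0.1514 0.0528 q [0.17 0.06 1.69 0.   1.39 0.22] f [-0.2 -0.3  0.5]
to [0.5866 0.1628 0.148 ] tool mm [-11.4  -0.8   1. ]
turn [ 0.    -0.    -0.001]
```

```bash
python3 -m crank '[[-3,0,0,0,0,0,-1],[-3,0,0,0,0,0,-1],[-3,0,0,0,0,0,-1],[-3,0,0,0,0,0,-1],[-3,0,0,0,0,0,-1],[-3,0,0,0,0,0,-1],[-3,0,0,0,0,0,-1],[-3,0,0,0,0,0,-1],[-2,0,0,0,0,0,-1],[-1,0,0,0,0,0,-1]]'
python3 d.py -.12 .052 .148
python3 - <<'E'
import cv2
from station import get_image
a=get_image("side")[140:300,210:420,::-1];b=get_image("top")[190:330,160:335,::-1]
a=cv2.resize(a,(420,320));b=cv2.resize(b,(350,280));b=cv2.copyMakeBorder(b,0,40,0,0,0)
cv2.imwrite("pics/p2.png",cv2.hconcat([a,b]))
E
```

```text
t: 5.98
tool_pos: [0.5866, 0.1471, 0.1489]
tool_rot: [2.279, 2.163, 0.0]
contact_force: [0.4, 0.1, -0.2]
opening: -0.0002
grip_force: 0.0
t 5.9833 pos [0.5866 0.1471 0.1489] board -0.1244 0.0528 q [ 0.12  0.04  1.71 -0.    1.39  0.18] f [ 0.4  0.1 -0.2]
to [0.5855 0.1428 0.148 ] tool mm [-4.4 -0.8  0.9]
turn [ 0.     0.    -0.001]
```

View pics/p2.png

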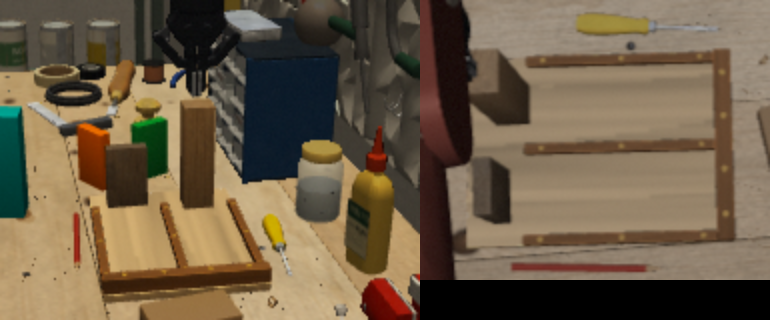

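The block's top has moved about 10 mm (right-hand panel, 472-507) and it tilts slightly, on centre. I push on past balance, then retreat.

```bash
python3 -m crank '[[-3,0,0,0,0,0,-1],[-3,0,0,0,0,0,-1],[-3,0,0,0,0,0,-1],[-3,0,0,0,0,0,-1],[-3,0,0,0,0,0,-1],[-3,0,0,0,0,0,-1],[-3,0,0,0,0,0,-1],[-3,0,0,0,0,0,-1],[-2,0,0,0,0,0,-1],[0,0,0,0,0,0,-1]]'
python3 d.py -.12 .052 .148
python3 - <<'E'
import cv2
from station import get_image
a=get_image("side")[140:300,210:420,::-1];b=get_image("top")[190:330,160:335,::-1]
a=cv2.resize(a,(420,320));b=cv2.resize(b,(350,280));b=cv2.copyMakeBorder(b,0,40,0,0,0)
cv2.imwrite("pics/p3.png",cv2.hconcat([a,b]))
E
```

```text
t: 6.92
tool_pos: [0.5852, 0.1211, 0.1489]
tool_rot: [2.279, 2.162, -0.0]
contact_force: [-0.7, 0.5, -0.9]
opening: -0.0004
grip_force: 0.0
t 6.9167 pos [0.5852 0.1211 0.1489] board -0.0983 0.0527 q [ 0.08  0.02  1.73 -0.    1.39  0.13] f [-0.7  0.5 -0.9]
to [0.5855 0.1428 0.148 ] tool mm [21.7 -0.8  0.9]
turn [ 0.     0.    -0.002]
```

View pics/p3.png

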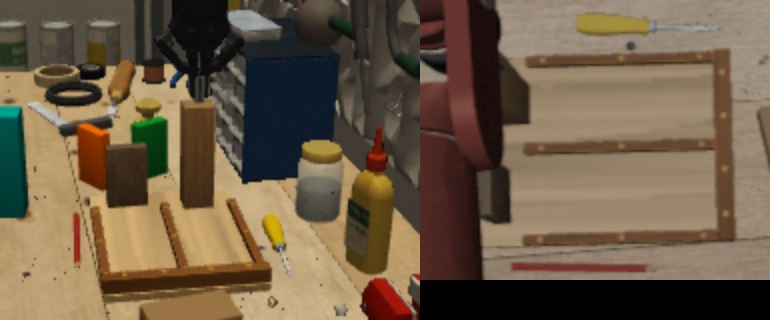

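The block's foot stays put and its top leans farther, with balance near. I push another 15 mm, then wait.

```bash
python3 -m crank '[[-3,0,0,0,0,0,-1],[-3,0,0,0,0,0,-1],[-3,0,0,0,0,0,-1],[-3,0,0,0,0,0,-1],[-3,0,0,0,0,0,-1],[0,0,0,0,0,0,-1],[0,0,0,0,0,0,-1],[0,0,0,0,0,0,-1],[0,0,0,0,0,0,-1],[0,0,0,0,0,0,-1]]'
python3 d.py -.12 .052 .148
python3 - <<'E'
import cv2
from station import get_image
a=get_image("side")[140:300,210:420,::-1];b=get_image("top")[190:330,160:335,::-1]
a=cv2.resize(a,(420,320));b=cv2.resize(b,(350,280));b=cv2.copyMakeBorder(b,0,40,0,0,0)
cv2.imwrite("pics/p4.png",cv2.hconcat([a,b]))
E
```

```text
t: 7.85
tool_pos: [0.5844, 0.1067, 0.1489]
tool_rot: [2.278, 2.163, 0.0]
contact_force: [-0.4, -0.3, -0.1]
opening: 0.0003
grip_force: 0.0
t 7.85 pos [0.5844 0.1067 0.1489] board -0.0839 0.0527 q [0.06 0.02 1.74 0.   1.39 0.11] f [-0.4 -0.3 -0.1]
to [0.5855 0.1428 0.148 ] tool mm [36.1 -0.7  0.9]
turn [ 0.    -0.    -0.001]
```

View pics/p4.png

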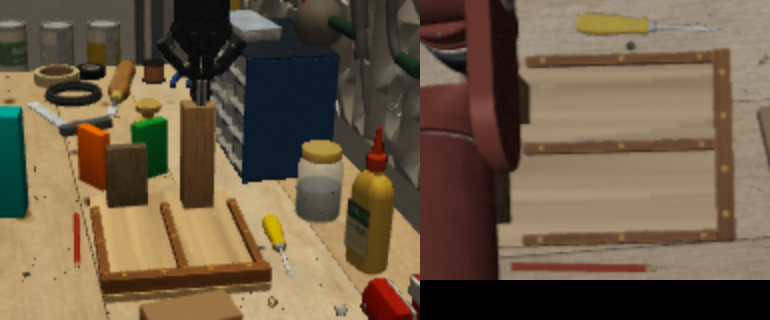

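The picture does not settle how far the block leans, so I measure its top edge in pixels against the start and against where the fingers should be.

Run:
```python
import cv2,numpy as np
from h import *
from station import get_image,ctrl
a=cv2.imread("pics/side0.png");b=get_image("side")[:,:,::-1]
cv2.imwrite("pics/s5.png",b)
x=[cv2.resize(i[160:250,270:350],None,fx=5,fy=5,interpolation=cv2.INTER_CUBIC) for i in(a,b)]
cv2.imwrite("pics/cmp.png",cv2.hconcat(x))
def proj(n,X):
    c=camera_model(n);f=240/np.tan(np.radians(c["vertical_fov"])/2);p=c["R"]@X+c["t"];return p[:2]/p[2]*f+[c["cx"],c["cy"]]
print("tcp px",proj("side",ctrl.get_obs()["tool_pos"]))
O=np.array([.5275,.0256,0]);E=np.array([-.0509,-.9987,0]);N=np.array([.9987,-.0509,0])
for th in(0,.1,.2,.3,.4):
  for zz in(0,38): # top edge points: front (bay) edge at pivot -.095
    s=(38-zz)/1000
    X=O+E*(-.095+.16*np.sin(th)-s*np.cos(th))+N*.0525+[0,0,.012+.16*np.cos(th)+s*np.sin(th)]
    print(th,"front" if zz else "rear",proj("side",X).round(1))
```

```text
tcp px [309.5547378  202.95748632]
0 rear [306.8 189.7]
0 front [309. 194.]
0.1 rear [307.7 190.5]
0.1 front [309.9 196.1]
0.2 rear [308.7 191.9]
0.2 front [310.8 198.8]
0.3 rear [309.6 193.9]
0.3 front [311.8 202.1]
0.4 rear [310.6 196.5]
0.4 front [312.7 205.9]
```

View pics/cmp.png

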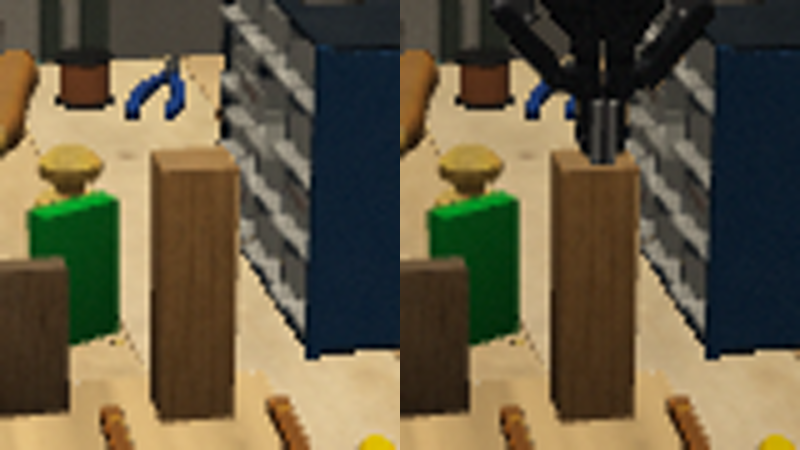

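The block has not moved: the fingertip shows at (310,192), over its top face, while the reported TCP projects to (309.6,203). So the tip is really higher than reported. I check this offset against the earlier pictures.

Run:
```python
from h import *
def proj(n,X):
    c=camera_model(n);f=240/np.tan(np.radians(c["vertical_fov"])/2);p=c["R"]@X+c["t"];return (p[:2]/p[2]*f+[c["cx"],c["cy"]]).round(1)
for X in ([.271,-.5625,.1978],[.5894,.2065,.318],[.5866,.1471,.1489],[.5852,.1211,.1489],[.5844,.1067,.1489]):
  print(X,[proj("side",np.array(X)+[0,0,d]) for d in (0,.013,.025,.03)])
import cv2
for n,c in(("side0",(140,360,190,240)),("side1",None)):
  pass
a=cv2.imread("pics/side1.png")[::2,::2]; b=cv2.imread("pics/s5.png")
for k,i,u0,v0 in(("side1",a,146,40),("s5",b,310,170)):
  g=cv2.cvtColor(i,cv2.COLOR_BGR2GRAY); print(k); print(g[v0:v0+40:1,u0-6:u0+7:2].T if 0 else g[v0:v0+36,u0-4:u0+5:2].tolist())
```

```text
[0.271, -0.5625, 0.1978] [array([192.3, 354.2]), array([191.4, 346.5]), array([190.6, 339.3]), array([190.2, 336.2])]
[0.5894, 0.2065, 0.318] [array([304.6, 136. ]), array([304.7, 131.5]), array([304.7, 127.3]), array([304.7, 125.5])]
[0.5866, 0.1471, 0.1489] [array([307.3, 198.1]), array([307.3, 193.9]), array([307.4, 190. ]), array([307.4, 188.4])]
[0.5852, 0.1211, 0.1489] [array([308.7, 201.2]), array([308.8, 196.9]), array([308.9, 193. ]), array([308.9, 191.3])]
[0.5844, 0.1067, 0.1489] [array([309.6, 202.9]), array([309.6, 198.6]), array([309.7, 194.7]), array([309.7, 193. ])]
side1
[[13, 12, 9, 10, 12], [14, 10, 11, 9, 13], [7, 11, 12, 11, 7], [4, 12, 13, 10, 7], [10, 13, 15, 16, 11], [14, 12, 13, 11, 12], [10, 13, 15, 14, 12], [14, 11, 22, 14, 11], [13, 11, 16, 9, 12], [10, 11, 10, 14, 11], [13, 15, 12, 13, 13], [14, 47, 14, 12, 9], [14, 65, 36, 25, 5], [11, 66, 35, 23, 74], [12, 66, 37, 24, 156], [14, 65, 37, 24, 86], [13, 66, 36, 24, 53], [17, 65, 37, 26, 55], [8, 66, 36, 25, 59], [31, 65, 36, 34, 49], [17, 65, 37, 26, 47], [13, 66, 38, 23, 46], [12, 65, 37, 21, 45], [19, 66
[... 382 characters left out ...]
, 12, 13], [13, 10, 45, 11, 14], [12, 13, 41, 9, 13], [11, 12, 18, 14, 15], [11, 12, 15, 11, 14], [11, 12, 29, 13, 11], [12, 48, 68, 119, 13], [15, 37, 40, 73, 12], [13, 34, 39, 68, 12], [12, 31, 38, 68, 14], [15, 33, 38, 69, 10], [16, 47, 38, 67, 13], [15, 49, 25, 66, 9], [33, 48, 25, 68, 14], [15, 46, 25, 66, 14], [13, 48, 24, 68, 13], [59, 49, 24, 69, 56], [117, 58, 26, 70, 115], [121, 51, 19, 58, 121], [122, 117, 112, 111, 113], [70, 66, 67, 70, 76], [67, 61, 64, 68, 72], [68, 61, 67, 68, 74], [67, 63, 68, 67, 72], [66, 61, 66, 67, 70], [66, 58, 65, 61, 70], [63, 59, 65, 62, 68], [64, 61, 64, 64, 69], [66, 62, 65, 63, 67], [67, 62, 64, 62, 63], [65, 61, 65, 60, 62], [61, 62, 61, 59, 65]]
```

The offset is about 10 px in both views, so the real tip sits about 30 mm higher than reported (true z ≈ reported + 0.030) and passed over the block's top at 0.172. I back off, go 28 mm lower and push again.

```bash
python3 -m crank '[[0,0,-5,0,0,0,-1],[15,0,0,0,0,0,-1],[15,0,0,0,0,0,-1],[15,0,0,0,0,0,-1],[15,0,0,0,0,0,-1],[15,0,0,0,0,0,-1],[15,0,0,0,0,0,-1],[12,0,0,0,0,0,-1],[0,0,0,0,0,0,-1],[0,0,0,0,0,0,-1]]' >/dev/null
python3 -m crank '[[0,0,4,0,0,0,-1],[0,0,4,0,0,0,-1],[0,0,4,0,0,0,-1],[0,0,4,0,0,0,-1],[0,0,4,0,0,0,-1],[0,0,4,0,0,0,-1],[0,0,4,0,0,0,-1],[0,0,4,0,0,0,-1],[0,0,1,0,0,0,-1],[0,0,0,0,0,0,-1]]'>/dev/null
python3 d.py -.15 .052 .122
cat > look.py <<'E'
import cv2,sys
from station import get_image
a=get_image("side")[140:300,210:420,::-1];b=get_image("top")[190:330,160:335,::-1]
a=cv2.resize(a,(420,320));b=cv2.resize(b,(350,280));b=cv2.copyMakeBorder(b,0,40,0,0,0)
cv2.imwrite(sys.argv[1],cv2.hconcat([a,b]))
E
cat > m.py <<'E'
# top rear/front edge rows and block columns in the side view; compare with side0
import cv2,numpy as np
from station import get_image
a=cv2.imread("pics/side0.png").astype(int);b=get_image("side")[:,:,::-1].astype(int)
d=np.abs(a-b).max(2)[180:290,255:350]>30
print("changed px",d.sum(),"rows",(np.flatnonzero(d.any(1))[[0,-1]]+180) if d.any() else "")
for u in (303,306,316): print(u,b[186:210,u].sum(1).tolist())
E
python3 m.py
```

```text
t 9.6667 pos [0.5894 0.2083 0.1203] board -0.1856 0.0525 q [ 0.22  0.11  1.68 -0.    1.35  0.27] f [-0.2 -0.7 -0.4]
to [0.5871 0.1728 0.122 ] tool mm [-35.6  -0.4  -1.7]
turn [-0.001  0.    -0.001]
changed px 95 rows [180 189]
303 [196, 198, 196, 229, 330, 324, 332, 338, 236, 202, 191, 191, 182, 186, 189, 185, 184, 189, 175, 174, 179, 179, 169, 172]
306 [200, 199, 199, 228, 330, 331, 338, 338, 191, 187, 180, 181, 183, 177, 174, 170, 173, 186, 176, 170, 167, 166, 170, 183]
316 [174, 210, 372, 385, 383, 410, 348, 290, 195, 186, 187, 181, 174, 174, 177, 167, 172, 171, 175, 172, 173, 168, 155, 162]
```

```bash
python3 -m crank '[[-8,0,0,0,0,0,-1],[-8,0,0,0,0,0,-1],[-8,0,0,0,0,0,-1],[-4,0,0,0,0,0,-1],[-3,0,0,0,0,0,-1],[-3,0,0,0,0,0,-1],[-3,0,0,0,0,0,-1],[-3,0,0,0,0,0,-1],[-3,0,0,0,0,0,-1],[-3,0,0,0,0,0,-1]]'
python3 -m crank '[[-3,0,0,0,0,0,-1],[-3,0,0,0,0,0,-1],[-3,0,0,0,0,0,-1],[-3,0,0,0,0,0,-1],[-3,0,0,0,0,0,-1],[-2,0,0,0,0,0,-1],[-1,0,0,0,0,0,-1],[0,0,0,0,0,0,-1],[0,0,0,0,0,0,-1],[0,0,0,0,0,0,-1]]'
python3 d.py -.15 .052 .122; python3 m.py
```

```text
t: 10.55
tool_pos: [0.5873, 0.1623, 0.121]
tool_rot: [-2.278, -2.163, -0.0]
contact_force: [-0.4, -0.5, 0.8]
opening: -0.0002
grip_force: 0.1
t: 11.38
tool_pos: [0.5864, 0.1446, 0.1209]
tool_rot: [-2.278, -2.163, -0.0]
contact_force: [-0.4, -0.6, -0.9]
opening: -0.0
grip_force: 0.0
t 11.3833 pos [0.5864 0.1446 0.1209] board -0.1218 0.0527 q [0.12 0.06 1.74 0.   1.34 0.17] f [-0.4 -0.6 -0.9]
to [0.5871 0.1728 0.122 ] tool mm [28.2 -0.7 -1.1]
turn [-0.    -0.    -0.001]
changed px 429 rows [180 240]
303 [27, 52, 35, 26, 25, 161, 331, 340, 329, 296, 250, 166, 151, 152, 156, 150, 143, 146, 145, 147, 148, 137, 142, 136]
306 [169, 158, 188, 190, 186, 254, 335, 339, 337, 329, 330, 345, 159, 137, 146, 151, 151, 138, 141, 145, 145, 141, 137, 135]
316 [174, 213, 375, 382, 383, 330, 314, 315, 334, 344, 338, 266, 158, 158, 149, 144, 144, 142, 144, 138, 139, 132, 127, 118]
```

The block tilts by about 0.16 rad, against about 0.23 rad for balance. I push 15 mm more, then stop and retreat while it falls.

```bash
python3 -m crank '[[-3,0,0,0,0,0,-1],[-3,0,0,0,0,0,-1],[-3,0,0,0,0,0,-1],[-3,0,0,0,0,0,-1],[-3,0,0,0,0,0,-1],[-2,0,0,0,0,0,-1],[0,0,0,0,0,0,-1],[0,0,0,0,0,0,-1],[0,0,0,0,0,0,-1],[0,0,0,0,0,0,-1]]'
python3 m.py;python3 look.py pics/p6.png
```

```text
t: 12.27
tool_pos: [0.5855, 0.1276, 0.1209]
tool_rot: [-2.278, -2.163, -0.0]
contact_force: [-0.6, 0.1, 0.8]
opening: 0.0001
grip_force: 0.0
changed px 1682 rows [180 271]
303 [243, 489, 490, 380, 369, 378, 377, 371, 373, 498, 508, 504, 499, 500, 507, 514, 508, 513, 507, 494, 503, 497, 497, 501]
306 [38, 37, 39, 35, 34, 39, 45, 40, 53, 39, 35, 61, 313, 326, 488, 501, 512, 509, 507, 507, 507, 497, 492, 500]
316 [167, 213, 373, 386, 383, 316, 93, 78, 130, 162, 139, 173, 193, 190, 232, 368, 376, 380, 342, 146, 67, 71, 497, 510]
```

View pics/p6.png

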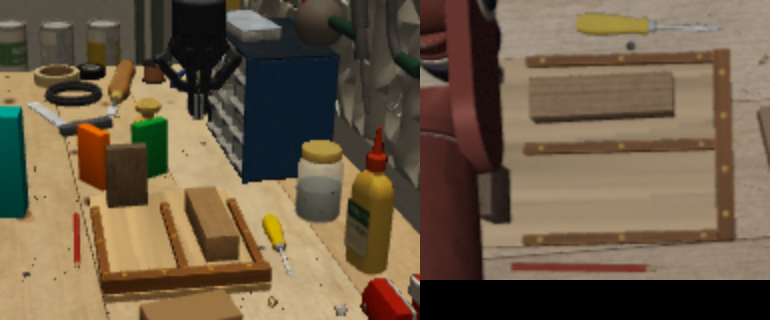

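It fell by itself and lies flat in the far bay, with its top face at panel (530,78)-(673,115). Its end is short of the stop at 714, and the short offcut still stands. Next I find its trailing end.

```bash
python3 - <<'E'
from h import *
E=np.array([-.0509,-.9987]);N=np.array([.9987,-.0509]);O=np.array([.5275,.0256])
for X,Y in [(530,78),(671,73),(673,115),(531,122)]:
  d=ray("top",160+(X-420)/2,190+Y/2,.05)[:2]-O; print((d@E).round(4),(d@N).round(4))
E
python3 d.py -.16 .052 -.003
```

```text
-0.0884 0.0746
0.0688 0.0765
0.0704 0.0287
-0.0862 0.0245
t 12.4167 pos [0.5855 0.1276 0.1209] board -0.1048 0.0527 q [0.09 0.05 1.75 0.   1.34 0.14] f [ 0.  -0.1 -1. ]
to [ 0.5876  0.1827 -0.003 ] tool mm [ 55.2  -0.8 123.9]
turn [-0.    -0.    -0.001]
```

```bash
python3 -m crank '[[15,0,0,0,0,0,-1],[15,0,0,0,0,0,-1],[15,0,0,0,0,0,-1],[5,0,10,0,0,0,-1],[0,0,20,0,0,0,-1],[0,0,20,0,0,0,-1],[0,0,20,0,0,0,-1],[0,0,10,0,0,0,-1],[0,0,10,0,0,0,-1],[0,0,5,0,0,0,-1]]'
python3 -m crank '[[0,0,5,0,0,0,-1],[0,0,5,0,0,0,-1],[0,0,5,0,0,0,-1],[0,0,3,0,0,0,-1],[0,0,3,0,0,0,-1],[0,0,2,0,0,0,-1],[0,0,1,0,0,0,-1],[0,0,0,0,0,0,-1],[0,0,0,0,0,0,-1],[0,0,0,0,0,0,-1]]'
python3 d.py -.1 .052 .002
python3 - <<'E'
import cv2
from station import get_image
for n in("side","top"): cv2.imwrite(f"pics/{n}7.png",get_image(n)[:,:,::-1])
from h import *
from station import ctrl
c=camera_model("side");f=240/np.tan(np.radians(c["vertical_fov"])/2)
p=ctrl.get_obs()["tool_pos"]
for d in(0,.02,.03):
  q=c["R"]@(p+[0,0,d])+c["t"];print(d,q[:2]/q[2]*f+[c["cx"],c["cy"]])
g=cv2.cvtColor(cv2.imread("pics/side7.png"),cv2.COLOR_BGR2GRAY)
for u in(302,304,306,308,310):print(u,g[200:250,u].tolist())
E
```

```text
t: 13.25
tool_pos: [0.5873, 0.1777, 0.0242]
tool_rot: [-2.277, -2.163, 0.003]
contact_force: [-0.7, 0.2, 0.1]
opening: 0.0
grip_force: 0.0
t: 14.08
tool_pos: [0.5883, 0.1775, 0.0022]
tool_rot: [2.278, 2.163, 0.001]
contact_force: [0.6, 0.0, 0.2]
opening: 0.0001
grip_force: 0.0
t 14.0833 pos [0.5883 0.1775 0.0022] board -0.1548 0.053 q [ 0.17  0.22  1.77 -0.    1.14  0.22] f [0.6 0.  0.2]
to [0.5845 0.1228 0.002 ] tool mm [-54.8  -0.9   0.2]
turn [ 0.    -0.    -0.001]
0 [305.13426493 239.06048648]
0.02 [305.20600113 233.23329777]
0.03 [305.2421893  230.29370354]
302 [11, 13, 11, 9, 12, 14, 18, 13, 13, 14, 14, 13, 11, 16, 15, 11, 15, 13, 14, 13, 14, 11, 14, 11, 11, 12, 12, 12, 86, 177, 179, 182, 183, 184, 149, 115, 111, 108, 106, 106, 103, 101, 100, 98, 97, 94, 164, 168, 170, 170]
304 [12, 14, 13, 10, 13, 12, 13, 11, 14, 13, 13, 13, 7, 13, 12, 15, 14, 12, 9, 62, 64, 64, 65, 63, 64, 63, 64, 64, 66, 65, 110, 179, 180, 182, 130, 125, 123, 121, 91, 58, 53, 50, 47, 44, 43, 40, 38, 36, 33, 61]
306 [13, 14, 9, 13, 13, 14, 13, 11, 44, 47, 46, 45, 19, 11, 21, 19, 13, 10, 22, 29, 14, 11, 24, 24, 24, 24, 23, 25, 25, 21, 85, 178, 184, 169, 128, 122, 121, 119, 118, 120, 120, 121, 110, 92, 56, 51, 49, 47, 44, 43]
308 [13, 14, 14, 13, 14, 13, 11, 11, 9, 13, 12, 11, 9, 13, 13, 16, 15, 13, 15, 63, 41, 38, 38, 39, 38, 40, 40, 39, 75, 145, 176, 180, 182, 172, 127, 124, 124, 123, 118, 121, 121, 121, 118, 119, 117, 119, 117, 91, 51, 51]
310 [14, 12, 11, 11, 11, 17, 19, 14, 17, 16, 12, 12, 10, 10, 14, 14, 14, 14, 11, 45, 87, 90, 91, 85, 90, 87, 87, 124, 168, 173, 174, 177, 177, 151, 123, 123, 122, 119, 121, 121, 121, 121, 123, 123, 126, 124, 122, 120, 118, 118]
```

The tip shows at row 230, so true z is about 0.032, mid-height of the lying block. I push along the bay.

```bash
python3 -m crank '[[-8,0,0,0,0,0,-1],[-8,0,0,0,0,0,-1],[-8,0,0,0,0,0,-1],[-8,0,0,0,0,0,-1],[-6,0,0,0,0,0,-1],[-4,0,0,0,0,0,-1],[-4,0,0,0,0,0,-1],[-4,0,0,0,0,0,-1],[-4,0,0,0,0,0,-1],[-4,0,0,0,0,0,-1]]'
python3 -m crank '[[-4,0,0,0,0,0,-1],[-4,0,0,0,0,0,-1],[-4,0,0,0,0,0,-1],[-4,0,0,0,0,0,-1],[-4,0,0,0,0,0,-1],[-3,0,0,0,0,0,-1],[-3,0,0,0,0,0,-1],[-2,0,0,0,0,0,-1],[0,0,0,0,0,0,-1],[0,0,0,0,0,0,-1]]'
python3 d.py -.056 .052 .002
python3 - <<'E'
import cv2
from h import *
from station import get_image
i=get_image("top");cv2.imwrite("pics/top8.png",i[:,:,::-1]);g=cv2.cvtColor(i,cv2.COLOR_RGB2GRAY)
for v in(228,232,236,240,244,248):print(v,g[v,270:322].tolist())
E
```

```text
t: 15.02
tool_pos: [0.5851, 0.1195, 0.0019]
tool_rot: [-2.278, -2.163, -0.001]
contact_force: [0.2, 0.2, -0.1]
opening: 0.0001
grip_force: 0.5
t: 15.85
tool_pos: [0.5836, 0.0912, 0.0019]
tool_rot: [2.278, 2.163, -0.001]
contact_force: [-0.2, 0.7, -0.2]
opening: -0.0
grip_force: 0.0
t 15.85 pos [0.5836 0.0912 0.0019] board -0.0684 0.0527 q [ 0.03  0.17  1.83 -0.    1.14  0.08] f [-0.2  0.7 -0.2]
to [0.5823 0.0789 0.002 ] tool mm [-12.4  -0.7  -0.1]
turn [-0.     0.    -0.001]
228 [102, 101, 99, 98, 97, 100, 103, 101, 102, 103, 102, 101, 100, 100, 101, 99, 98, 102, 104, 106, 106, 106, 104, 105, 107, 107, 105, 101, 103, 106, 104, 116, 124, 125, 125, 124, 105, 79, 74, 79, 85, 83, 80, 78, 89, 131, 149, 149, 150, 150, 150, 147]
232 [106, 106, 106, 105, 104, 103, 104, 106, 106, 105, 102, 99, 99, 101, 101, 104, 107, 109, 108, 107, 104, 104, 104, 107, 109, 108, 107, 105, 104, 104, 105, 116, 122, 122, 122, 123, 100, 75, 74, 78, 81, 82, 81, 80, 79, 98, 137, 150, 148, 147, 148, 146]
236 [101, 102, 103, 101, 101, 99, 99, 102, 100, 101, 102, 99, 103, 106, 106, 109, 109, 107, 105, 106, 108, 105, 10
[... 168 characters left out ...]
, 101, 101, 103, 102, 101, 103, 103, 106, 106, 104, 103, 102, 103, 104, 106, 104, 102, 101, 102, 102, 103, 105, 104, 105, 102, 101, 98, 123, 139, 139, 140, 115, 82, 75, 78, 81, 80, 80, 80, 83, 82, 108, 120, 115, 115, 106, 107]
244 [104, 102, 102, 99, 101, 103, 100, 99, 98, 98, 96, 98, 96, 96, 100, 101, 102, 101, 99, 100, 102, 105, 104, 104, 101, 102, 102, 102, 102, 102, 104, 108, 133, 142, 143, 143, 110, 76, 75, 78, 82, 79, 81, 81, 80, 91, 125, 141, 140, 142, 141, 140]
248 [42, 42, 41, 39, 42, 41, 42, 41, 39, 40, 39, 41, 39, 39, 38, 38, 38, 38, 36, 35, 36, 34, 33, 35, 49, 56, 56, 55, 55, 70, 78, 80, 120, 141, 141, 140, 121, 90, 78, 80, 103, 121, 110, 88, 80, 88, 123, 141, 142, 139, 137, 137]
```

The block is square to the bay with its leading edge at u ≈ 301.5, about 12 mm short of the stop. I finish slowly.

```bash
python3 -m crank '[[-2,0,0,0,0,0,-1],[-2,0,0,0,0,0,-1],[-2,0,0,0,0,0,-1],[-2,0,0,0,0,0,-1],[-1,0,0,0,0,0,-1],[-1,0,0,0,0,0,-1],[-1,0,0,0,0,0,-1],[-1,0,0,0,0,0,-1],[0,0,0,0,0,0,-1],[0,0,0,0,0,0,-1]]'
cat > e.py <<'E'
import cv2
from h import *
from station import get_image
i=get_image("top");g=cv2.cvtColor(i,cv2.COLOR_RGB2GRAY)
E=np.array([-.0509,-.9987]);O=np.array([.5275,.0256])
for v in(228,236,244):print(v,g[v,296:316].tolist())
for u in(301.5,307,310,313):print(u,(ray("top",u,236,.05)[:2]-O)@E)
E
python3 e.py
```

```text
t: 16.73
tool_pos: [0.583, 0.0794, 0.0019]
tool_rot: [2.278, 2.163, -0.0]
contact_force: [-0.4, 0.3, -0.3]
opening: -0.0001
grip_force: 0.1
228 [106, 103, 104, 106, 105, 104, 101, 103, 107, 108, 96, 80, 75, 77, 83, 82, 80, 80, 89, 130]
236 [105, 105, 106, 106, 105, 108, 110, 108, 106, 103, 94, 81, 73, 75, 80, 81, 81, 80, 82, 101]
244 [104, 104, 104, 102, 103, 103, 103, 102, 103, 104, 82, 67, 76, 78, 79, 81, 81, 80, 81, 91]
301.5 0.1040688068580799
307 0.11627196248236496
310 0.122927664493304
313 0.12958296794301696
```

```bash
python3 -m crank '[[-1,0,0,0,0,0,-1],[-1,0,0,0,0,0,-1],[-1,0,0,0,0,0,-1],[0,0,0,0,0,0,-1],[0,0,0,0,0,0,-1],[0,0,0,0,0,0,-1],[0,0,0,0,0,0,-1],[0,0,0,0,0,0,-1],[0,0,0,0,0,0,-1],[0,0,0,0,0,0,-1]]'; python3 e.py
```

```text
t: 17.62
tool_pos: [0.5836, 0.0792, 0.0025]
tool_rot: [-2.277, -2.161, -0.008]
contact_force: [1.4, 7.8, 1.1]
opening: -0.0001
grip_force: 4.7
228 [105, 105, 104, 104, 105, 107, 103, 103, 106, 106, 95, 78, 74, 78, 83, 84, 81, 80, 89, 131]
236 [106, 106, 107, 107, 106, 108, 109, 109, 106, 103, 81, 69, 73, 77, 80, 82, 80, 81, 79, 102]
244 [103, 104, 103, 102, 102, 103, 104, 103, 101, 104, 90, 75, 75, 78, 79, 82, 81, 80, 80, 90]
301.5 0.1040688068580799
307 0.11627196248236496
310 0.122927664493304
313 0.12958296794301696
```

The push force rises to 7.8 N and the block has stopped moving, so it is against the stop. I back straight off, rise clear and check.

```bash
python3 -m crank '[[4,0,0,0,0,0,-1],[10,0,0,0,0,0,-1],[15,0,0,0,0,0,-1],[15,0,0,0,0,0,-1],[15,0,0,0,0,0,-1],[15,0,0,0,0,0,-1],[10,0,-10,0,0,0,-1],[0,0,-25,0,0,0,-1],[0,0,-25,0,0,0,-1],[0,0,-25,0,0,0,-1]]' >/dev/null
python3 -m crank '[[0,0,-20,0,0,0,-1],[0,0,-20,0,0,0,-1],[0,0,-20,0,0,0,-1],[0,0,-20,0,0,0,-1],[0,0,-20,0,0,0,-1],[0,0,0,0,0,0,-1],[0,0,0,0,0,0,-1],[0,0,0,0,0,0,-1],[0,0,0,0,0,0,-1],[0,0,0,0,0,0,-1]]'
python3 e.py
python3 - <<'E'
import cv2,numpy as np
from station import get_image
a=cv2.imread("pics/side0.png").astype(int);b=get_image("side")[:,:,::-1].astype(int)
d=np.abs(a-b).max(2)>40
for k,(u0,u1,v0,v1) in dict(short=(262,286,210,246),driver=(340,357,245,275),pencil=(244,252,244,274),sander=(278,333,284,315),jar=(355,383,208,252),glue=(382,408,205,278),screw=(343,382,316,378)).items(): print(k,d[v0:v1,u0:u1].sum())
E
```

```text
t: 19.33
tool_pos: [0.5862, 0.1604, 0.185]
tool_rot: [-2.277, -2.162, 0.004]
contact_force: [-0.7, 0.0, 0.5]
opening: 0.0
grip_force: 0.0
228 [103, 101, 102, 102, 103, 102, 97, 100, 101, 101, 91, 75, 73, 75, 81, 80, 77, 76, 85, 126]
236 [101, 102, 103, 103, 102, 104, 106, 107, 103, 100, 90, 76, 71, 73, 78, 78, 78, 78, 78, 97]
244 [99, 100, 101, 99, 98, 99, 99, 98, 99, 101, 80, 67, 72, 75, 77, 80, 78, 77, 77, 88]
301.5 0.1040688068580799
307 0.11627196248236496
310 0.122927664493304
313 0.12958296794301696
short 0
driver 0
pencil 0
sander 0
jar 0
glue 0
screw 0
```

The block's end is at the stop, and the short offcut and the six bystanders show no change in the side view. I hand the job in.

```bash
python3 -c "
from station import ctrl
print(ctrl.finish_job())"
```

```text
the job is handed in; nothing more can be done
None
```

The taller offcut tipped, fell by itself into the far bay and was pushed up against the stop; the short offcut and the six bystanders looked unmoved in the side view, and the job is handed in, with no verdict returned.

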